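# Pin a gas shut-off valve in its locked position

## Robot

A 6-joint arm with a two-finger parallel gripper is mounted at the origin on the work surface. World frame = base frame: x ahead of the robot, y to its left, z up, the work surface at z = 0. Lengths are in mm, angles in rad, forces in N, time in s.
With the tool pointing down it reaches from about 275 to 1000 mm from the base axis. Payload 8.4 kg.
Tool frame: the origin (TCP) lies at the very end of the fingers, on their centre line; the grasp point (between the pads) lies 19 mm behind it; y points along the fingers, x is the direction in which the jaws open and shut, and the axes are right-handed (so a half turn about y gives the same grasp; the last joint's range is limited). The gripper opens to 85 mm and grips with 20 to 120 N. Pads are 22 mm wide; open, the fingers measure 114 mm over their backs; the gripper's body (76 mm by 85 mm) begins 54 mm behind the grasp point. The pads swing forward as they close: fully open they stand 13 mm farther back than shut.
Start: joints at [1.233, 0.353, 1.633, -0, 1.155, -0.002], TCP at [205.951, 590.095, 195.581] pointing down, gripper open.
Joint ranges: [-2.63, 2.63], [-0.92, 2.1], [0.06, 2.66], [-1.3, 4.44], [0, 2.69], [-3.02, 3.02]. Speed limits (rad/s): [2.22, 2.22, 2.79, 3.14, 3.14, 3.14].

## Interface

Orientations are given as [roll, pitch, yaw] about the fixed x, y, z axes, in that order (R = Rz(yaw) Ry(pitch) Rx(roll)).
In Python, from rig import r gives the robot as it stands.
- The arm moves only by the tool servo_tool, never from a script. Its argument "motion" is a list of rows, each a list of 7 numbers: the opening, from -1 (shut) to 1 (fully open), then the shift along the tool's x, y, z in m, then the turn, a rotation vector about the tool's x, y, z in units of 10 degrees (1.0 is 10 degrees). A call has 1 to 12 rows; each row is the pose to reach, as a shift and turn from the pose commanded when the call began, along the tool's axes at that moment; what a row does not reach only later rows make up. A row lasts 1/8 s, in which the tool goes at most 62.5 mm and 10.7 degrees, less where a joint would pass 70% of its speed; a pose out of reach is approached as far as the arm can. A call with a gripper value outside its range is refused whole. The fingers move at their own pace and stop on an object; "grip_force" is the grip in N (left out, the last holds). Time passes only in rows, so rows that repeat a pose let the fingers close. It gives the time, the measured TCP pose, the force and the opening at its end, in the units of the state.
- r.sense(): the state, without advancing time (a new reading comes with each control period).
- r.grab_frame(name): name is "side" or "top" or "wrist"; returns the picture (420x560x3 uint8, red, green, blue); there is no depth.
- r.calibration(name): a dict with "fx", "fy", "cx", "cy" (pixels), "distortion" ([k1, k2, p1, p2, k3] as OpenCV has them; the pictures are not rectified), "R" (3x3) and "t" (3): a world point X has camera coordinates R X + t; the wrist camera has in their place "mount" (4x4, takes a point from camera to tool coordinates, whose origin is the TCP and whose axes are the tool frame's). Camera axes: x right, y down, z forward; pixel columns grow to the right and rows downward; lengths in mm; the calibration is good to about 2 mm. A picture is of the moment at which its call begins: read the wrist's pose just before it. calibration takes no time and is no camera call.
- r.sign_off(): hands the job in, once; it reports no verdict.
The state is a dict: "clock": time; "qpos": joint angles; "qvel": joint speeds; "joint_efforts": joint torques, N m; "eef_pos": TCP position; "tcp_rot": TCP orientation; "contact_force": force on the tool from outside, world axes, zero at the start; "wrist_torque": the same for the moment, N m; "opening": opening from 0.0 (shut) to 1.0 (fully open).
Only numpy, scipy, OpenCV 4.12 (cv2) and the standard library are available. Lean on these libraries where they do the work, as an engineer would, in place of code of your own. Each camera call takes 0.05 s, during which the arm holds its last target. There are 200 camera calls.

## Task

Lock the gas valve with its pin: take the steel pin out of its upright stand, slide it nose first into the leaning guide on the valve and let go of it so that it rests on the shaft inside. Then swing the valve's lever slowly away from you until the shaft's hidden cross-hole comes under the pin and the pin drops into it, and push the pin the rest of the way in until its collar sits on the guide. Do not disturb the spanner, the gas detector and the small gas can, and leave the pin and the lever released.

Things in the scene. Friction and masses are not known exactly. Their poses are not given: they have to be found in the camera images.
- guide: The valve's leaning guide: a square steel block 58 x 58 mm with a round hole 19 mm wide in its upper end. Origin: centre of the hole's mouth, 159 mm above the bench. z: out of the hole along its axis, which leans 0.44 rad (25 degrees) from vertical, upper end towards the robot; y: along the shaft, -y is the lever's side. The hole is straight: 59 mm of guide, then the shaft, then a spring detent.
- valve: The valve, fixed to the bench. Origin: on the bench, 85 mm straight below the shaft's centre; z up, x away from the robot, y along the shaft's axis. Grey body 29 mm either side of the hole's axis. On +y a 16 mm gas pipe at shaft height stands out to y = 70 mm and runs back to a foot at x = 120 mm.
- shaft_centre (a point): Centre of the valve's 44 mm thick shaft, hidden inside it, 82 mm below the guide's mouth along the hole. Its cross-hole, 18 mm wide, cannot be seen and stands at an unknown angle to the lever: it lines up somewhere between lever values -0.2 and 0.5. The pin's shank fits within about 0.1 rad either side of that.
- lever_grip (a point): Point on the axis of the lever's round grey plastic grip, a bar 22 mm thick and 100 mm long, parallel to the valve's y axis, 100 mm out on its -y side, 48 mm from the bar's free end, 56 mm from the flat steel arm. It moves on a circle of radius 105 mm about the shaft's axis. The bar is round: fingers can hold it from above and turn about it as it swings.
- lever (a joint): Lever angle about the shaft (rad): 0 with the arm straight up, positive when its top leans away from the robot (the valve's +x); range -1 to 1. Starts leaning towards the robot, -0.95 to -0.75. It stays where it is left and takes about 4 N at the grip to move; once the pin has dropped into the shaft it is locked.
- pin_head (a point): Centre of the pin's plain cylindrical aluminium head, 28 mm in diameter, 50 mm long, its flat top 25 mm above this point; z runs along the pin from nose to head. Pin: steel shank 16 mm thick, 136 mm long, nose tapered over 6 mm to an 8 mm tip (167 mm below this point), a shallow groove near the nose, a collar 36 mm wide and 6 mm thick between shank and head. 0.14 to 0.26 kg. It starts upright, nose down in its stand.
- pin_collar (a point): Centre of the underside of the pin's collar, 31 mm below the head's centre. The pin slides down the greased guide by its weight. This point is 76 mm from the guide's origin with the nose on the shaft, about 15 to 35 mm when dropped through the shaft onto the detent, and 0 when home; that last stretch needs a push of about 10 to 15 N along the hole. The detent then keeps the pin in.
- stand: The pin's stand: an aluminium block 80 x 80 x 65 mm fixed to the bench, with an upright hole 23 mm wide and 55 mm deep in the middle of its top. Origin: centre of its underside.
- spanner: A steel spanner about 170 mm long lying on the bench; leave it alone.
- detector: A yellow hand-held gas detector, 150 x 60 x 34 mm, lying on the bench; leave it alone. Origin: centre of the underside of its case.
- cal_can: A small aluminium gas can standing on the bench, 70 mm in diameter and 180 mm tall; leave it alone. Origin: centre of its underside.
Mind the look-alikes: they are no part of the job. Of the things like the part that bears pin_head, leave any that is pink or red; of the rest the larger one is meant.

How it is judged:
By the outcome, as a careful person would: the job done as asked, in the order asked, and still so for the second after the job is handed in, with the robot touching nothing.
It also fails if it takes over 69 s, if anything falls off the work surface, if the arm or the gripper's body presses on something with over 40 N, if the wrist force passes 120 N, or if a joint passes its speed limit or range.

## Working session

There is one attempt and no reset: what is moved stays moved. The work goes in short steps, Python scripts to look and compute and a tool call to move; the robot and the scene stay as the last step left them, time stands still between calls to the robot, and variables do not carry over. Pictures are saved under pics/ and viewed, on a budget of 10 in all, crops included, one or two more only if the job needs it, and the job is handed in when it is done.

Besides the shell and the picture viewer there is one more tool, called after "Emit:" as name([rows], argument=value, ...), one row to a line, values as JSON. servo_tool: Moves the arm, as the interface text tells. Its arguments: {"type":"object","properties":{"motion":{"type":"array","items":{"type":"array","items":{"type":"number"}}},"grip_force":{"type":"number"}},"required":["motion"]}

```bash
ls; mkdir -p pics
python3 - <<'E'
from rig import r
import cv2,numpy as np
np.set_printoptions(precision=4,suppress=True)
print(r.sense())
for n in("side","top","wrist"):
    c=r.calibration(n);print(n,{k:np.array(v) for k,v in c.items()})
    cv2.imwrite(f"pics/{n}0.png",r.grab_frame(n)[:,:,::-1])
E
```

```text
pics
{'clock': 0.0, 'qpos': array([ 1.2327,  0.3536,  1.6342, -0.    ,  1.1552, -0.0024]), 'qvel': array([-0.0011, -0.0009, -0.0003,  0.0012,  0.0012,  0.    ]), 'joint_efforts': array([ -0.0024, -60.5248, -34.206 ,  -0.0002,   0.0093,   0.    ]), 'eef_pos': array([205.7424, 589.5854, 194.8531]), 'tcp_rot': array([-1.5708,  0.0014,  1.2351]), 'contact_force': array([ 0.296 ,  0.589 , -0.3957]), 'wrist_torque': array([-0.004 , -0.0319,  0.0052]), 'opening': 1.0057177864319777}
side {'fx': array(471.2884), 'fy': array(471.2884), 'cx': array(277.4468), 'cy': array(207.2436), 'distortion': array([-0.0346,  0.    ,  0.    ,  0.    ,  0.    ]), 'R': array([[-0.9635, -0.2678, -0.0045],
       [-0.1748,  0.6411, -0.7473],
       [ 0.203 , -0.7192, -0.6645]]), 't': array([ 567.6258,  246.2176, 1081.4485])}
top {'fx': array(475.086), 'fy': array(475.086), 'cx': array(280.1482), 'cy': array(210.1147), 'distortion': array([-0.1594,  0.    ,  0.    ,  0.    ,  0.    ]), 'R': array([[-0.0117, -0.9995, -0.0278],
       [-0.9984,  0.0132, -0.0552],
       [ 0.0556,  0.0272, -0.9981]]), 't': array([  -5.9573,  607.5605, 1505.9059])}
wrist {'fx': array(328.2781), 'fy': array(328.2781), 'cx': array(284.288), 'cy': array(214.0279), 'distortion': array([-0.0009,  0.    ,  0.    ,  0.    ,  0.    ]), 'mount': array([[   1.    ,    0.0005,   -0.0004,   -0.7474],
       [   0.0005,   -0.2632,    0.9647, -177.8997],
       [   0.0004,   -0.9647,   -0.2632,   66.6763],
       [   0.    ,    0.    ,    0.    ,    1.    ]])}
```

View pics/side0.png

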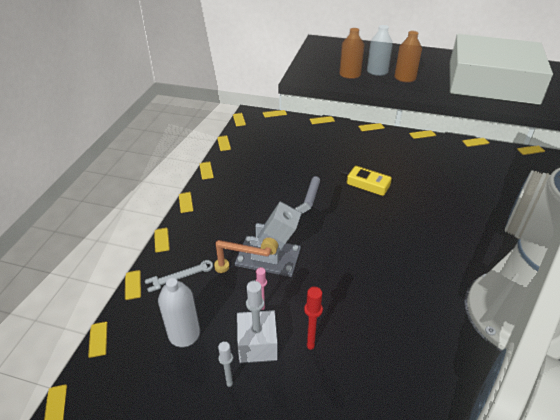

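View pics/top0.png

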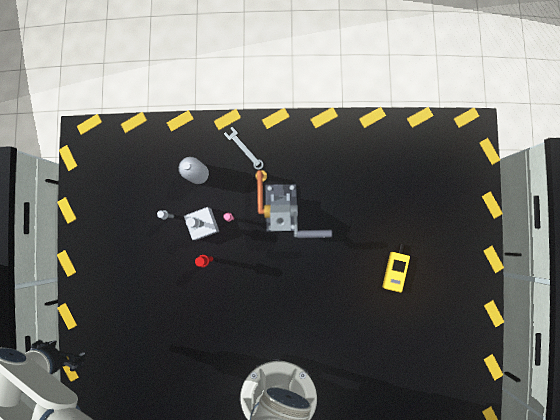

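Side view: pin head in its stand near (254,290), guide hole near (287,213), lever bar near (314,190). The pink, red and small grey pins are the look-alikes. Top view: stand near (200,223), guide near (281,215), lever bar x 298–331 at row 234. I'll enlarge these areas in one picture.

Run:
```python
import cv2,numpy as np
s=cv2.imread("pics/side0.png");t=cv2.imread("pics/top0.png")
a=cv2.resize(s[165:375,210:340],None,fx=2.85,fy=2.85,interpolation=cv2.INTER_CUBIC)
b=cv2.resize(t[165:255,150:340],None,fx=2.2,fy=2.2,interpolation=cv2.INTER_CUBIC)
c=cv2.resize(t[175:245,255:335],None,fx=5,fy=5,interpolation=cv2.INTER_CUBIC)
o=np.zeros((600,800,3),np.uint8);o[:a.shape[0],:a.shape[1]]=a
o[:b.shape[0],375:375+b.shape[1]]=b[:, :425];o[200:550,375:775]=c
cv2.imwrite("pics/crop1.png",o)
```

```text
(no output)
```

View pics/crop1.png

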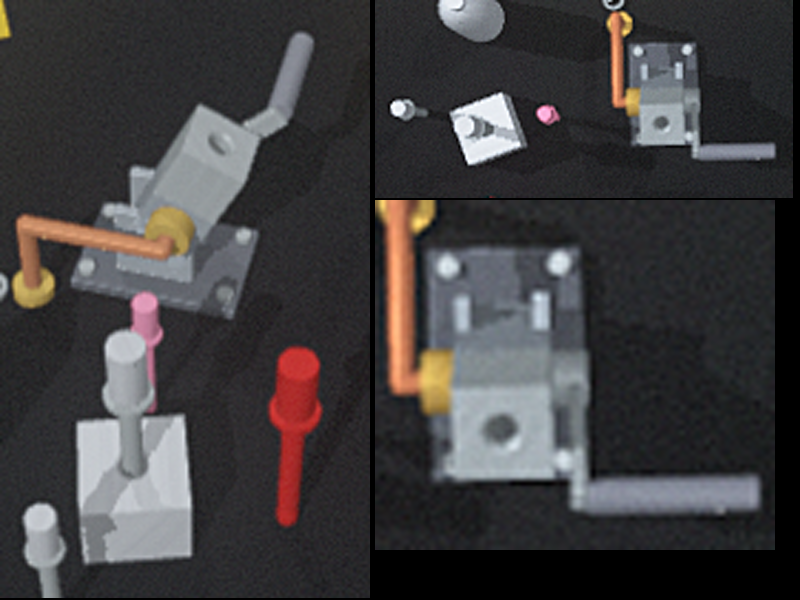

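Crop: guide hole at side (287.5,215.2) and top (280.4,221). Pin head top at side (253.9,286.1) and top (191.4,221.8). Lever bar axis in top view runs from (297,233.8) to (331.4,233.6).

```bash
cat > h.py <<'E'
from rig import r
import cv2,numpy as np
from scipy.spatial.transform import Rotation as Ro
np.set_printoptions(precision=3,suppress=True)
def ray(n,p,st=None):
    c=r.calibration(n);K=np.array([[c["fx"],0,c["cx"]],[0,c["fy"],c["cy"]],[0,0,1]])
    u=cv2.undistortPoints(np.array([[p]],float),K,np.array(c["distortion"]))[0,0]
    d=np.array([u[0],u[1],1])
    if n=="wrist":
        T=np.array(c["mount"]);Rt=Ro.from_euler("xyz",st["tcp_rot"]).as_matrix()
        return Rt@T[:3,3]+st["eef_pos"],Rt@T[:3,:3]@d
    R=np.array(c["R"]);return -R.T@np.array(c["t"]),R.T@d
def plane(n,p,z,st=None):
    o,d=ray(n,p,st);return o+d*(z-o[2])/d[2]
def tri(*rs):
    A=0;b=0
    for o,d in rs:
        d=d/np.linalg.norm(d);P=np.eye(3)-np.outer(d,d);A=A+P;b=b+P@o
    x=np.linalg.solve(A,b);return x,[np.linalg.norm(np.cross(x-o,d/np.linalg.norm(d))) for o,d in rs]
def rel(p,R):  # target tcp p (mm), R matrix -> tool shift m, rotvec/10deg, from the measured pose
    s=r.sense();R0=Ro.from_euler("xyz",s["tcp_rot"])
    return R0.inv().apply(np.array(p)-s["eef_pos"])/1000,(R0.inv()*Ro.from_matrix(R)).as_rotvec()*18/np.pi
E
python3 - <<'E'
from h import *
print("mouth",tri(ray("side",(287.5,215.2)),ray("top",(280.4,221))),plane("side",(287.5,215.2),159),plane("top",(280.4,221),159))
print("pintop",tri(ray("side",(253.9,286.1)),ray("top",(191.4,221.8))),plane("side",(253.9,286.1),202),plane("top",(191.4,221.8),202))
a=plane("top",(297,233.8),155);b=plane("top",(331.4,233.6),155);print("bar",a,b,b-a)
print("barfree side",plane("side",(210+300/2.85,165+38/2.85),150))
st=[(77,424),(184,418),(190,493),(82,505)]
print("stand",[plane("side",(210+x/2.85,165+y/2.85),65)[:2] for x,y in st])
print("can",plane("top",(192,168),180))
print("red",plane("top",(203,261),150),"grey",plane("top",(162,214),140),"pink",plane("top",(228,217),150))
# block top-edges direction
for e in [((454,387),(550,385)),((457,478),(550,478)),((454,387),(457,478)),((550,385),(553,478))]:
    q=[plane("top",(255+(x-375)/5,175+(y-200)/5),159)[:2] for x,y in e];print("edge",q[0],q[1])
E
```

```text
mouth (array([568.39 , -17.585, 156.45 ]), [np.float64(0.43959433666143716), np.float64(0.43959433666125103)]) [568.148 -14.821 159.   ] [567.876 -17.747 159.   ]
pintop (array([568.32 , 235.326, 197.454]), [np.float64(0.9988678696005376), np.float64(0.9988678696007263)]) [568.03  238.953 202.   ] [567.201 234.078 202.   ]
bar [530.204 -65.428 155.   ] [ 529.49  -165.317  155.   ] [ -0.715 -99.89    0.   ]
barfree side [ 536.769 -179.646  150.   ]
stand [array([618.611, 216.513]), array([542.506, 189.893]), array([520.603, 251.48 ]), array([592.282, 281.501])]
can [724.46  237.184 180.   ]
red [453.307 211.312 150.   ] grey [593.597 337.173 140.   ] pink [581.793 136.263 150.   ]
edge [593.223   9.865] [593.656 -45.927]
edge [540.346   8.691] [539.698 -45.244]
edge [593.223   9.865] [540.346   8.691]
edge [593.656 -45.927] [539.677 -46.982]
```

Run:
```python
from h import *
V=Ro.from_euler("xyz",[-np.pi/2,0,0]).as_matrix()
print(rel((568,236,300),V))
```

```text
(array([-0.215, -0.105, -0.459]), array([ 0.004,  7.076, -0.005]))
```

Emit:
servo_tool([
  [1,0,-0.06,0,0,0,0],
  [1,-0.215,-0.105,-0.459,0,7.08,0],
  [1,-0.215,-0.105,-0.459,0,7.08,0],
  [1,-0.215,-0.105,-0.459,0,7.08,0],
  [1,-0.215,-0.105,-0.459,0,7.08,0],
  [1,-0.215,-0.105,-0.459,0,7.08,0],
  [1,-0.215,-0.105,-0.459,0,7.08,0],
  [1,-0.215,-0.105,-0.459,0,7.08,0],
  [1,-0.215,-0.105,-0.459,0,7.08,0],
  [1,-0.215,-0.105,-0.459,0,7.08,0],
  [1,-0.215,-0.105,-0.459,0,7.08,0],
  [1,-0.215,-0.105,-0.459,0,7.08,0],
])

```text
clock: 1.65
eef_pos: [567.4, 236.9, 300.3]
tcp_rot: [-1.571, 0.001, 0.001]
contact_force: [0.4, -0.4, -0.1]
opening: 1.0
```

Run:
```python
from h import *
import pickle
s=r.sense();print(s["clock"],s["eef_pos"],s["tcp_rot"],s["contact_force"])
f=r.grab_frame("wrist");pickle.dump(s,open("w1.pkl","wb"));cv2.imwrite("pics/w1.png",f[:,:,::-1])
```

```text
1.65 [567.35  236.919 300.311] [-1.571  0.001  0.001] [ 0.355 -0.371 -0.084]
```

View pics/w1.png

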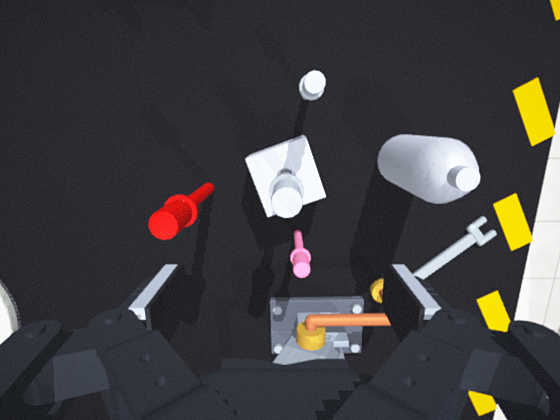

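The wrist view shows the pin's flat head top, centred near (287,203), straddled by the open fingers. The decoys are well clear.

Run:
```python
from h import *
import pickle
s=pickle.load(open("w1.pkl","rb"))
f=cv2.imread("pics/w1.png");g=cv2.cvtColor(f,cv2.COLOR_BGR2GRAY)
c=cv2.HoughCircles(cv2.medianBlur(g,3),cv2.HOUGH_GRADIENT,1,8,param1=80,param2=12,minRadius=11,maxRadius=19)
print([x for x in c[0] if abs(x[0]-287)<20 and abs(x[1]-195)<25])
for p in [(287,203),(287,201)]:print(plane("wrist",p,202,s))
w=ray("wrist",(287,202),s);print(tri(w,ray("top",(191.4,221.8)),ray("side",(253.9,286.1))))
```

```text
[array([286.5, 202.5,  14.9], dtype=float32), array([288.5, 192.5,  16.1], dtype=float32)]
[569.2   237.169 202.   ]
[569.194 238.942 202.   ]
(array([568.631, 235.862, 197.1  ]), [np.float64(1.179570708078127), np.float64(1.4456108946613972), np.float64(0.8388132099264081)])
```

Emit:
servo_tool([
  [0.6,0.001,0.05,0,0,0,0],
  [0.6,0.001,0.09,0,0,0,0],
  [0.6,0.001,0.12,0,0,0,0],
  [0.6,0.001,0.139,0,0,0,0],
  [0.6,0.001,0.139,0,0,0,0],
  [-1,0.001,0.139,0,0,0,0],
  [-1,0.001,0.139,0,0,0,0],
  [-1,0.001,0.139,0,0,0,0],
  [-1,0.001,0.139,0,0,0,0],
  [-1,0.001,0.139,0,0,0,0],
  [-1,0.001,0.139,0,0,0,0],
], grip_force=60)

```text
clock: 3.08
eef_pos: [570.5, 236.2, 163.3]
tcp_rot: [-1.57, -0.002, -0.001]
contact_force: [-0.6, 0.3, 5.4]
opening: 0.27
```

Emit:
servo_tool([
  [-1,0,-0.02,0,0,0,0],
  [-1,0,-0.06,0,0,0,0],
  [-1,0,-0.12,0,0,0,0],
  [-1,0,-0.17,0,0,0,0],
  [-1,0,-0.2,0,0,0,0],
  [-1,0,-0.2,0,0,0,0],
  [-1,0,-0.2,0,0,0,0],
])

```text
clock: 3.95
eef_pos: [568.9, 235.5, 360.1]
tcp_rot: [-1.572, 0.002, -0.001]
contact_force: [-0.5, -0.1, -2.9]
opening: 0.272
```

Run:
```python
from h import *
print(r.sense())
M=np.array([568.2,-17,159.]);T=Ro.from_euler("xyz",[-np.pi/2,-.44,0]).as_matrix()
a=-T[:,1];print(a,rel(M+a*(153+50),T),M+a*203)
```

```text
{'clock': 3.95, 'qpos': array([ 0.39 ,  0.232,  1.441, -0.   ,  1.471,  0.391]), 'qvel': array([-0.001,  0.015,  0.015, -0.003,  0.002,  0.001]), 'joint_efforts': array([  0.004, -59.66 , -41.323,   0.011,  -0.003,   0.   ]), 'eef_pos': array([568.853, 235.537, 360.117]), 'tcp_rot': array([-1.572,  0.002, -0.001]), 'contact_force': array([-0.47 , -0.06 , -2.908]), 'wrist_torque': array([-0.037, -0.005, -0.009]), 'opening': 0.2721959580607301}
[-0.426 -0.     0.905] (array([-0.087,  0.018, -0.253]), array([ 0.005, -0.004, -2.531])) [481.734 -17.    342.665]
```

Emit:
servo_tool([
  [-1,-0.02,0,-0.05,0,0,0],
  [-1,-0.04,0,-0.1,0,0,-0.6],
  [-1,-0.06,0,-0.15,0,0,-1.2],
  [-1,-0.08,0,-0.2,0,0,-1.9],
  [-1,-0.087,0.01,-0.24,0,0,-2.53],
  [-1,-0.087,0.018,-0.253,0,0,-2.53],
  [-1,-0.087,0.018,-0.253,0,0,-2.53],
  [-1,-0.087,0.018,-0.253,0,0,-2.53],
  [-1,-0.087,0.018,-0.253,0,0,-2.53],
])

```text
clock: 5.08
eef_pos: [482.7, -16.3, 343.5]
tcp_rot: [-1.571, -0.441, 0.0]
contact_force: [-0.3, -0.7, -2.3]
opening: 0.277
```

Run:
```python
from h import *
import pickle
s=r.sense();print(s["clock"],s["eef_pos"],s["tcp_rot"],s["contact_force"])
pickle.dump(s,open("w2.pkl","wb"))
F={n:r.grab_frame(n)[:,:,::-1] for n in("wrist","side","top")}
for n in F:cv2.imwrite(f"pics/{n}2.png",F[n])
o=np.zeros((600,800,3),np.uint8)
o[:600,:400]=cv2.resize(F["wrist"][150:420,200:380],(400,600),interpolation=cv2.INTER_CUBIC)
o[:400,400:800]=cv2.resize(F["side"][130:260,220:350],(400,400),interpolation=cv2.INTER_CUBIC)
o[400:600,400:800]=cv2.resize(F["top"][180:260,230:390],(400,200),interpolation=cv2.INTER_CUBIC)
cv2.imwrite("pics/c2.png",o)
```

```text
5.075 [482.727 -16.333 343.49 ] [-1.571 -0.441  0.   ] [-0.257 -0.697 -2.26 ]
```

View pics/c2.png

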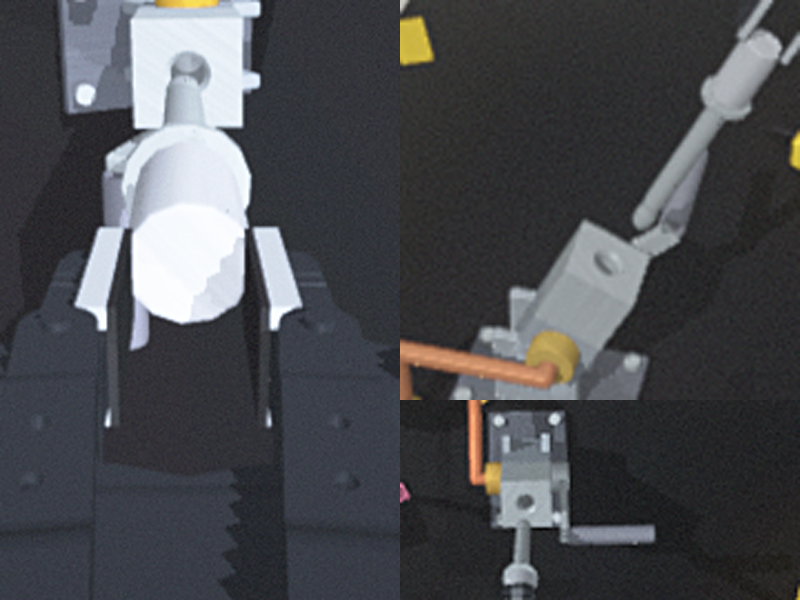

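Run:
```python
from h import *
import pickle
s=pickle.load(open("w2.pkl","rb"));T=Ro.from_euler("xyz",s["tcp_rot"]).as_matrix();P=s["eef_pos"]
W=lambda x,y:(200+x/2.2222,150+y/2.2222)
S=lambda x,y:(220+x/400*130,130+y/400*130)
Tp=lambda x,y:(230+(x-400)/2.5,180+(y-400)/2.5)
tool=lambda X:T.T@(X-P)
hw,hs,ht=ray("wrist",W(190,70),s),ray("side",S(609,262-0)) if 0 else ray("side",S(609-400,263)),ray("top",Tp(526,503))
print("hole tri",tri(hw,hs,ht),"w plane",plane("wrist",W(190,70),159,s),plane("side",S(209,263),159),plane("top",Tp(526,503),159))
nw,ns,nt=ray("wrist",W(183,76),s),ray("side",S(242,218)),ray("top",Tp(524,524))
x,e=tri(nw,ns,nt);print("nose",x,e,tool(x))
x,e=tri(nw,ns);print("nose ws",x,e,tool(x))
x,e=tri(hw,hs,ht);print("hole in tool",tool(x),tool(plane("wrist",W(190,70),159,s)))
o,d=nw;o,d=tool(o),T.T@d;print("nose wrist at y=153",o+d*(153-o[1])/d[1])
```

```text
hole tri (array([568.424, -16.261, 158.218]), [np.float64(2.5283081815983235), np.float64(1.3927999509651203), np.float64(1.8271942386473776)]) w plane [570.62  -15.278 159.   ] [566.95  -14.164 159.   ] [567.296 -17.74  159.   ]
nose [542.626 -12.795 209.69 ] [np.float64(4.544502662462891), np.float64(0.9841914699728915), np.float64(3.822369726217711)] [ -2.933 146.568   3.488]
nose ws [540.661  -7.153 215.706] [np.float64(0.37950499664711207), np.float64(0.3795049966469939)] [ -2.141 140.29    9.132]
hole in tool [ -1.571 204.126   0.002] [  0.749 204.356   0.984]
nose wrist at y=153 [ -2.601 153.      6.941]
```

Run:
```python
from h import *
import pickle
s=pickle.load(open("w2.pkl","rb"));T=Ro.from_euler("xyz",s["tcp_rot"]).as_matrix();P=s["eef_pos"]
W=lambda x,y:(200+x/2.2222,150+y/2.2222)
S=lambda x,y:(220+x/400*130,130+y/400*130)
Tp=lambda x,y:(230+(x-400)/2.5,180+(y-400)/2.5)
def at(n,p,d):  # intersect with plane tool-y = d, in tool coords
    o,v=ray(n,p,s);o,v=T.T@(o-P),T.T@v;return o+v*(d-o[1])/v[1]
for n,ho,no,co in(("wrist",W(190,70),W(183,76),W(189,185)),("side",S(209,263),S(242,218),S(325,100)),("top",Tp(526,503),Tp(524,524),Tp(520,575))):
    print(n,"hole",at(n,ho,204),"nose",at(n,no,153),"collar",at(n,co,14))
```

```text
wrist hole [  0.748 204.      1.044] nose [ -2.601 153.      6.941] collar [-0.003 14.     1.181]
side hole [ -2.794 204.      0.845] nose [ -4.33  153.     -5.192] collar [-1.29  14.     6.737]
top hole [ -2.719 204.     -1.446] nose [ -6.302 153.     -0.106] collar [ 0.114 14.     0.892]
```

Wrist crop: hole centre (190,70), nose tip about (183,76). The pin is held straight to within a few mm, but the three cameras disagree on the nose, so I'll zoom in on it.

Run:
```python
import cv2,numpy as np
F={n:cv2.imread(f"pics/{n}2.png") for n in("wrist","side","top")}
z=lambda im,x,y,w,h,k:cv2.resize(im[y:y+h,x:x+w],None,fx=k,fy=k,interpolation=cv2.INTER_CUBIC)
o=np.zeros((600,800,3),np.uint8)
a=z(F["wrist"],250,150,70,75,8);o[:600,:400]=0;o[:600,:560]=a
b=z(F["top"],262,210,38,50,6);o[:300,560:788]=b
c=z(F["side"],275,180,40,50,6);o[300:600,560:800]=c
cv2.imwrite("pics/c3.png",o)
```

```text
(no output)
```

View pics/c3.png

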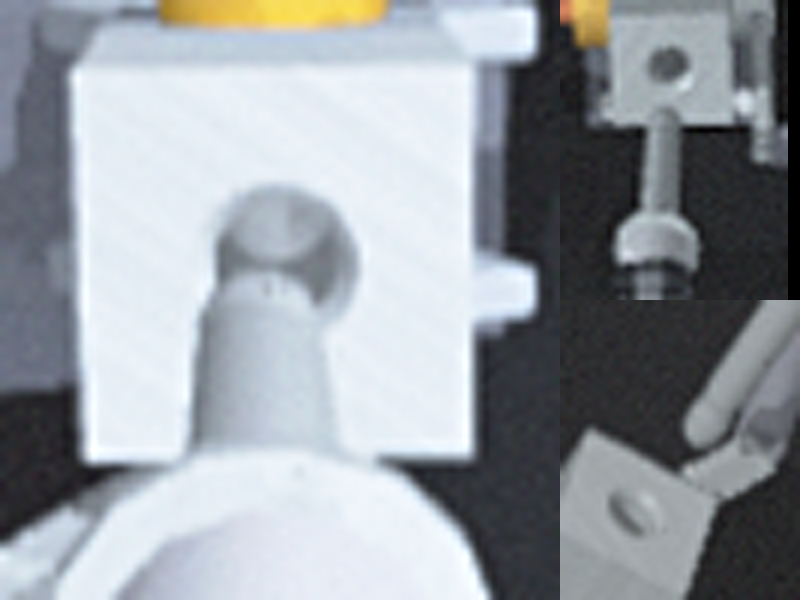

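Zoom: wrist hole (285.9,182.1) and tip centre (283.8,187.5). Top: hole (280.3,221), tip (279.8,228.9). Side: hole (287.8,215.2), tip (297.8,200.8).

Run:
```python
from h import *
import pickle
s=pickle.load(open("w2.pkl","rb"));T=Ro.from_euler("xyz",s["tcp_rot"]).as_matrix();P=s["eef_pos"]
def at(n,p,d):
    o,v=ray(n,p,s);o,v=T.T@(o-P),T.T@v;return o+v*(d-o[1])/v[1]
H=dict(wrist=(285.9,182.1),top=(280.3,221),side=(287.8,215.2));N=dict(wrist=(283.8,187.5),top=(279.8,228.9),side=(297.8,200.8))
for n in H:print(n,"hole",at(n,H[n],204)[[0,2]],"nose153,147",at(n,N[n],153)[[0,2]],at(n,N[n],147)[[0,2]])
for D in(H,N):
    x,e=tri(*[ray(n,D[n],s) for n in D]);print(T.T@(x-P),e)
```

```text
wrist hole [1.218 0.333] nose153,147 [-1.123  3.527] [-1.108  4.661]
top hole [-2.082 -1.17 ] nose153,147 [-4.153 -0.717] [-1.439 -0.903]
side hole [-2.282  0.233] nose153,147 [-2.444 -3.943] [-1.252  2.766]
[ -0.949 203.675  -0.168] [np.float64(2.2344357246918065), np.float64(1.3681288228692505), np.float64(1.4252052745470665)]
[ -1.593 148.722   1.534] [np.float64(2.793964837485474), np.float64(2.4572987570491973), np.float64(0.467269273466217)]
```

Emit:
servo_tool([
  [-1,0.0015,0.02,-0.002,0,0,0],
  [-1,0.0015,0.035,-0.002,0,0,0],
  [-1,0.0015,0.045,-0.002,0,0,0],
  [-1,0.0015,0.05,-0.002,0,0,0],
  [-1,0.0015,0.055,-0.002,0,0,0],
  [-1,0.0015,0.06,-0.002,0,0,0],
])

```text
clock: 5.98
eef_pos: [509.6, -19.1, 290.1]
tcp_rot: [-1.571, -0.442, -0.001]
contact_force: [-0.3, 0.6, -3.1]
opening: 0.275
```

Run:
```python
from h import *
s=r.sense();print(s["clock"],s["eef_pos"],s["tcp_rot"],s["contact_force"],s["wrist_torque"])
f=r.grab_frame("wrist")[:,:,::-1]
cv2.imwrite("pics/c4.png",cv2.resize(f[150:225,250:320],None,fx=6,fy=6,interpolation=cv2.INTER_CUBIC))
```

```text
5.975 [509.567 -19.122 290.081] [-1.571 -0.442 -0.001] [-0.335  0.641 -3.131] [0.006 0.443 0.031]
```

View pics/c4.png

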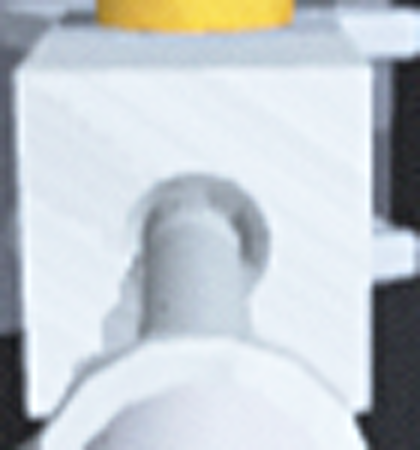

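The nose sits within the hole outline, about 1.5 mm to the left of centre, with no contact force. I'll correct that and push on gently.

Emit:
servo_tool([
  [-1,0.0013,0.002,0,0,0,0],
  [-1,0.0015,0.005,0,0,0,0],
  [-1,0.0015,0.008,0,0,0,0],
  [-1,0.0015,0.012,0,0,0,0],
  [-1,0.0015,0.012,0,0,0,0],
])

```text
clock: 6.65
eef_pos: [515.6, -19.1, 279.3]
tcp_rot: [-1.571, -0.441, -0.001]
contact_force: [-0.2, -0.3, -2.2]
opening: 0.269
```

Emit:
servo_tool([
  [-1,0,0.006,0,0,0,0],
  [-1,0,0.012,0,0,0,0],
  [-1,0,0.018,0,0,0,0],
  [-1,0,0.024,0,0,0,0],
  [-1,0,0.03,0,0,0,0],
  [-1,0,0.034,0,0,0,0],
  [-1,0,0.034,0,0,0,0],
])

```text
clock: 7.52
eef_pos: [530.2, -19.1, 248.6]
tcp_rot: [-1.571, -0.441, -0.001]
contact_force: [0.3, -0.2, -1.2]
opening: 0.269
```

Emit:
servo_tool([
  [0.5,0,0,0,0,0,0],
  [0.5,0,0,0,0,0,0],
  [0.5,0,0,0,0,0,0],
  [0.5,0,0,0,0,0,0],
  [0.5,0,-0.03,0,0,0,0],
  [0.5,0,-0.06,0,0,0,0],
  [0.5,0,-0.09,0,0,0,0],
  [0.5,0,-0.09,0,0,0,0],
])

```text
clock: 8.52
eef_pos: [492.6, -19.2, 332.9]
tcp_rot: [-1.571, -0.446, -0.001]
contact_force: [-0.3, -0.7, -1.0]
opening: 0.748
```

Run:
```python
from h import *
s=r.sense();print(s["clock"],s["eef_pos"],s["tcp_rot"],s["contact_force"],s["wrist_torque"])
F={n:r.grab_frame(n)[:,:,::-1] for n in("wrist","side")}
z=lambda im,x,y,w,h,k:cv2.resize(im[y:y+h,x:x+w],None,fx=k,fy=k,interpolation=cv2.INTER_CUBIC)
o=np.zeros((600,800,3),np.uint8)
b=z(F["side"],240,130,100,150,4);o[:,:400]=b
c=z(F["wrist"],180,120,200,300,2);o[:,400:]=c
cv2.imwrite("pics/c5.png",o);cv2.imwrite("pics/side5.png",F["side"])
V=Ro.from_euler("xyz",[-np.pi/2,0,0]).as_matrix()
print(rel((528,-142,310),V))
```

```text
8.525 [492.591 -19.176 332.916] [-1.571 -0.446 -0.001] [-0.25  -0.72  -0.965] [-0.031  0.209  0.013]
(array([ 0.024,  0.034, -0.123]), array([ 0.001, -0.004,  2.532]))
```

View pics/c5.png

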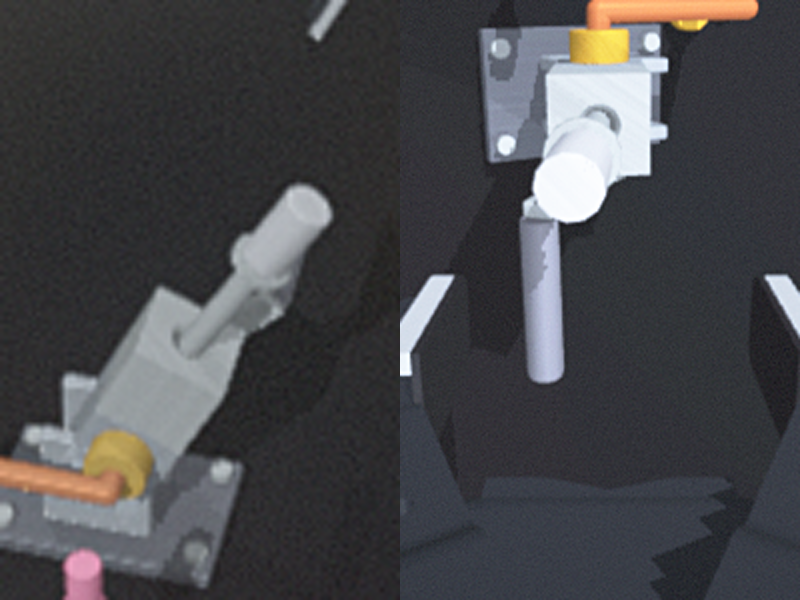

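The pin rests in the guide, about 76 mm proud. In the wrist view the lever bar axis runs from (250,228) to (253,305).

Run:
```python
from h import *
s=r.sense()
for p in [(250,228),(252.5,295),(253,303)]:print(plane("wrist",p,160,s))
print(r.sense()["opening"])
```

```text
[529.446 -64.475 160.   ]
[ 530.12  -147.485  160.   ]
[ 530.458 -158.142  160.   ]
0.7502947082060994
```

Emit:
servo_tool([
  [0,0,0,-0.05,0,0,0],
  [0,0.01,0.0,-0.1,0,0,0.9],
  [0,0.0215,0.03,-0.123,0,0,1.8],
  [0,0.0215,0.044,-0.123,0,0,2.53],
  [0,0.0215,0.044,-0.123,0,0,2.53],
  [0,0.0215,0.044,-0.123,0,0,2.53],
])

```text
clock: 9.38
eef_pos: [529.5, -141.8, 298.7]
tcp_rot: [-1.57, 0.0, -0.0]
contact_force: [0.1, 0.0, -0.2]
opening: 0.504
```

Run:
```python
from h import *
s=r.sense();print(s)
V=Ro.from_euler("xyz",[-np.pi/2,0,0]).as_matrix()
print(rel((530,-142,141),V))
f=r.grab_frame("wrist")[:,:,::-1]
cv2.imwrite("pics/w6.png",f)
g=f.astype(int)
```

```text
{'clock': 9.375, 'qpos': array([-0.265,  0.148,  1.672,  0.001,  1.322, -0.265]), 'qvel': array([-0.002, -0.041,  0.003, -0.002,  0.004,  0.001]), 'joint_efforts': array([  0.126, -45.575, -37.372,  -0.009,  -0.041,   0.017]), 'eef_pos': array([ 529.484, -141.766,  298.676]), 'tcp_rot': array([-1.57,  0.  , -0.  ]), 'contact_force': array([ 0.077,  0.035, -0.243]), 'wrist_torque': array([0.035, 0.043, 0.03 ]), 'opening': 0.5038888694974778}
(array([ 0.001,  0.158, -0.   ]), array([-0.004, -0.001, -0.003]))
```

View pics/w6.png

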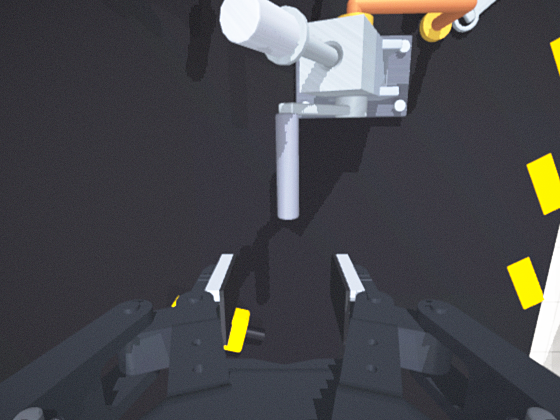

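The bar, at column 288, is centred between the fingers. I'll descend over it.

Emit:
servo_tool([
  [0,0.001,0.05,0,0,0,0],
  [0,0.001,0.1,0,0,0,0],
  [0,0.001,0.13,0,0,0,0],
  [0,0.001,0.145,0,0,0,0],
  [0,0.001,0.156,0,0,0,0],
  [0,0.001,0.156,0,0,0,0],
])

```text
clock: 10.18
eef_pos: [531.1, -142.1, 144.3]
tcp_rot: [-1.571, -0.001, -0.001]
contact_force: [0.3, 0.3, 0.1]
opening: 0.502
```

Emit:
servo_tool([
  [0,0.006,0,0,0,0,0],
  [0,0.012,-0.002,0,0,0,0],
  [0,0.017,-0.006,0,0,0,0],
  [0,0.022,-0.01,0,0,0,0],
  [0,0.027,-0.014,0,0,0,0],
  [0,0.032,-0.017,0,0,0,0],
  [0,0.037,-0.02,0,0,0,0],
  [0,0.041,-0.022,0,0,0,0],
  [0,0.044,-0.023,0,0,0,0],
])

```text
clock: 11.3
eef_pos: [575.3, -142.1, 166.9]
tcp_rot: [-1.571, -0.0, -0.001]
contact_force: [-1.2, -0.1, -0.1]
opening: 0.496
```

```bash
cat > d.py <<'E'
from h import *
s=r.sense();f=r.grab_frame("side")[:,:,::-1].copy()
cv2.imwrite("pics/sideL.png",f)
t=cv2.imread("pics/side5.png")[174:200,298:326]
m=cv2.matchTemplate(f,t,cv2.TM_CCOEFF_NORMED)[120:280,220:340];_,v,_,l=cv2.minMaxLoc(m)
print(s["clock"],s["eef_pos"],s["contact_force"],"head shift",l[0]+220-298,l[1]+120-174,round(v,2))
E
python3 d.py
```

```text
11.3 [ 575.264 -142.138  166.91 ] [-1.152 -0.088 -0.142] head shift 0 0 1.0
```

Emit:
servo_tool([
  [0,0.002,-0.001,0,0,0,0],
  [0,0.004,-0.0015,0,0,0,0],
  [0,0.006,-0.002,0,0,0,0],
  [0,0.008,-0.003,0,0,0,0],
  [0,0.01,-0.0035,0,0,0,0],
  [0,0.012,-0.004,0,0,0,0],
])

```text
clock: 12.1
eef_pos: [587.1, -142.2, 170.9]
tcp_rot: [-1.571, -0.0, -0.001]
contact_force: [-0.1, -0.3, 0.5]
opening: 0.501
```

```bash
python3 d.py
```

```text
12.1 [ 587.117 -142.167  170.853] [-0.058 -0.313  0.47 ] head shift 0 0 1.0
```

Run:
```python
from h import *
w=r.grab_frame("wrist")[:,:,::-1];sd=cv2.imread("pics/sideL.png")
o=np.zeros((600,800,3),np.uint8)
o[:,:320]=cv2.resize(sd[110:260,260:340],(320,600),interpolation=cv2.INTER_CUBIC)
o[:360,320:800]=cv2.resize(w,(480,360))
cv2.imwrite("pics/c7.png",o)
```

```text
(no output)
```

View pics/c7.png

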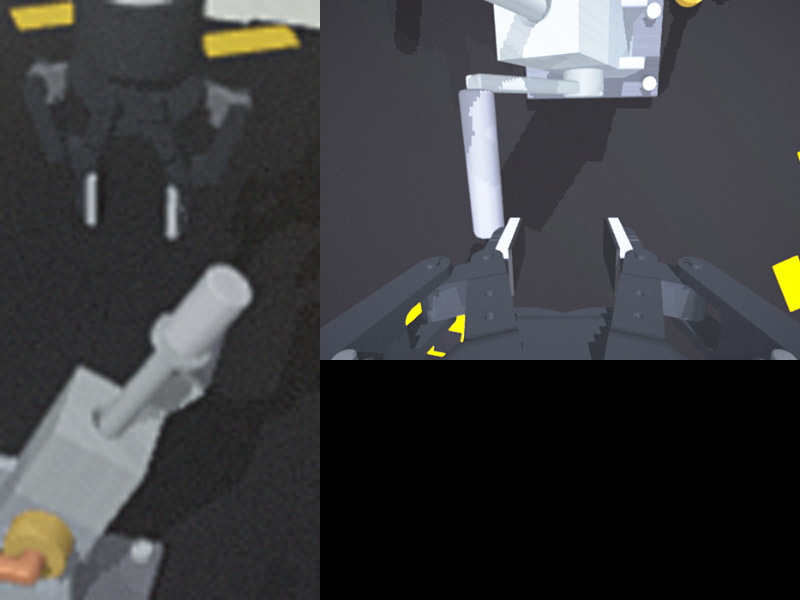

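Run:
```python
from h import *
s=r.sense()
for z in(150,160,170,180):print(z,plane("wrist",(193,275),z,s),plane("wrist",(184,111),z,s))
f=plane("wrist",(232,262),171,s);print("finger tip?",f)
# bar in current side image vs first: free end from side view
for p in[(315,177)]:print([plane("side",p,z) for z in(150,160,170)])
```

```text
150 [ 526.517 -172.415  150.   ] [528.959 -68.798 150.   ]
160 [ 529.567 -167.57   160.   ] [531.885 -69.165 160.   ]
170 [ 532.616 -162.724  170.   ] [534.812 -69.533 170.   ]
180 [ 535.665 -157.879  180.   ] [537.738 -69.901 180.   ]
finger tip? [ 556.36  -153.926  171.   ]
[array([ 538.604, -184.951,  150.   ]), array([ 536.376, -172.28 ,  160.   ]), array([ 534.148, -159.608,  170.   ])]
```

The bar is still at x≈530 and the fingers passed over it, so I held them too high. I'll go back over the bar, lower this time, and hold it lightly as the task suggests.

Emit:
servo_tool([
  [0,0,-0.05,0,0,0,0],
  [0,-0.01,-0.07,0,0,0,0],
  [0,-0.056,-0.07,0,0,0,0],
  [0,-0.056,-0.07,0,0,0,0],
  [0,-0.056,-0.03,0,0,0,0],
  [0,-0.056,0.01,0,0,0,0],
  [0,-0.056,0.033,0,0,0,0],
  [0,-0.056,0.033,0,0,0,0],
], grip_force=20)

```text
clock: 13.2
eef_pos: [529.7, -141.7, 135.9]
tcp_rot: [-1.57, 0.004, -0.001]
contact_force: [0.1, -0.4, 0.5]
opening: 0.498
```

Emit:
servo_tool([
  [-1,0,0,0,0,0,0],
  [-1,0,0,0,0,0,0],
  [-1,0,0,0,0,0,0],
  [-1,0,0,0,0,0,0],
  [-1,0,0,0,0,0,0],
])

```text
clock: 13.82
eef_pos: [531.1, -142.1, 138.0]
tcp_rot: [-1.571, -0.0, -0.001]
contact_force: [0.6, 0.2, 0.1]
opening: 0.002
```

Run:
```python
from h import *
import copy
s6=dict(eef_pos=np.array([529.5,-141.8,298.7]),tcp_rot=[-1.57,0,0]);s7=dict(eef_pos=np.array([587.1,-142.2,170.9]),tcp_rot=[-1.571,0,-.001])
s5=dict(eef_pos=np.array([492.6,-19.2,332.9]),tcp_rot=[-1.571,-.446,-.001])
a,b,c=ray("wrist",(288,217),s6),ray("wrist",(193,275),s7),ray("wrist",(253,307),s5)
top=ray("top",(331.4,233.6));side=ray("side",(315,177))
print(tri(a,b),tri(a,b,c),tri(top,b),tri(top,side),tri(a,b,c,top,side))
f=r.grab_frame("wrist")[:,:,::-1]
o=np.zeros((420,800,3),np.uint8);o[:,:560]=f
sd=r.grab_frame("side")[:,:,::-1];o[:420,560:]=cv2.resize(sd[130:235,270:330],(240,420))
cv2.imwrite("pics/c8.png",o)
```

```text
(array([ 532.655, -162.457,  170.688]), [np.float64(0.015088404979764292), np.float64(0.015088404979863324)]) (array([ 531.758, -164.119,  164.587]), [np.float64(0.9734464536853427), np.float64(1.3978234380763281), np.float64(1.2640332360777073)]) (array([ 530.071, -165.06 ,  164.257]), [np.float64(0.7899684138453101), np.float64(0.7899684138453347)]) (array([ 532.12 , -163.857,  167.063]), [np.float64(2.7335145999237085), np.float64(2.733514599923859)]) (array([ 531.913, -163.715,  166.187]), [np.float64(0.7989874203976635), np.float64(0.9647828686649744), np.float64(1.9428052374883065), np.float64(2.576075287677565), np.float64(3.01134358914928)])
```

View pics/c8.png

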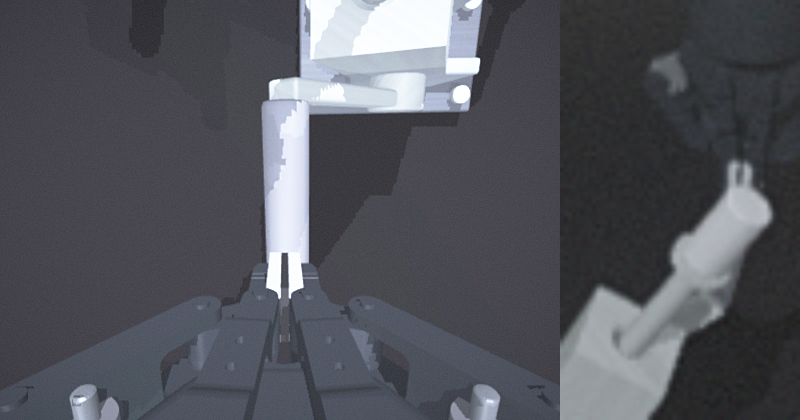

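Run:
```python
from h import *
for p in[(282.5,166),(303,169.5),(315,172)]:
    o,d=ray("side",p);print(o+d*(-142-o[1])/d[1])
s=r.sense();print(s["eef_pos"])
def wy(p,z):  # wrist ray at tool z
    o,d=ray("wrist",p,s);R=Ro.from_euler("xyz",s["tcp_rot"]).as_matrix();o=R.T@(o-s["eef_pos"]);d=R.T@d;return o+d*(z-o[2])/d[2]
print(wy((285,252),11),wy((285,252),0),wy((285,290),11))
```

```text
[ 614.629 -142.     201.486]
[ 562.169 -142.     200.981]
[ 531.811 -142.     199.319]
[ 530.994 -142.142  137.882]
[  0.054 -41.139  11.   ] [  0.093 -13.809   0.   ] [  0.019 -75.913  11.   ]
```

The pads' visible ends are about 30–35 mm short of the reported TCP, judged from the side and wrist views. That explains the miss. I'll open, go about 22 mm lower and close lightly.

Emit:
servo_tool([
  [0,0,-0.01,0,0,0,0],
  [0,0,-0.01,0,0,0,0],
  [0,0,-0.01,0,0,0,0],
  [0,0,0.01,0,0,0,0],
  [0,0,0.022,0,0,0,0],
  [0,0,0.022,0,0,0,0],
  [-1,0,0.022,0,0,0,0],
  [-1,0,0.022,0,0,0,0],
  [-1,0,0.022,0,0,0,0],
  [-1,0,0.022,0,0,0,0],
])

```text
clock: 15.18
eef_pos: [531.9, -142.3, 116.3]
tcp_rot: [-1.571, -0.002, -0.001]
contact_force: [4.3, -0.8, -2.1]
opening: 0.246
```

Gripped on the bar (opening 0.246). Now I'll swing along the arc to about −0.35.

Emit:
servo_tool([
  [-1,0.0042,-0.0038,0,0,0,0],
  [-1,0.0086,-0.0073,0,0,0,0],
  [-1,0.013,-0.0104,0,0,0,0],
  [-1,0.0173,-0.0133,0,0,0,0],
  [-1,0.0219,-0.016,0,0,0,0],
  [-1,0.0265,-0.0183,0,0,0,0],
  [-1,0.0313,-0.0205,0,0,0,0],
  [-1,0.0362,-0.0224,0,0,0,0],
  [-1,0.0362,-0.0224,0,0,0,0],
])

```text
clock: 16.3
eef_pos: [565.4, -141.7, 139.4]
tcp_rot: [-1.57, 0.004, -0.001]
contact_force: [-9.7, 0.8, 10.9]
opening: 0.242
```

```bash
python3 d.py
```

```text
16.3 [ 565.436 -141.745  139.393] [-9.676  0.827 10.852] head shift 0 0 0.85
```

Emit:
servo_tool([
  [-1,0.0015,-0.003,0,0,0,0],
  [-1,0.003,-0.0036,0,0,0,0],
  [-1,0.005,-0.0042,0,0,0,0],
  [-1,0.007,-0.0048,0,0,0,0],
  [-1,0.0085,-0.0052,0,0,0,0],
  [-1,0.01,-0.0056,0,0,0,0],
  [-1,0.0115,-0.006,0,0,0,0],
  [-1,0.013,-0.0064,0,0,0,0],
  [-1,0.0145,-0.0067,0,0,0,0],
  [-1,0.0145,-0.0067,0,0,0,0],
])

```text
clock: 17.6
eef_pos: [581.3, -141.6, 145.9]
tcp_rot: [-1.57, 0.001, -0.001]
contact_force: [-7.3, 3.0, 5.7]
opening: 0.249
```

```bash
python3 d.py
```

```text
17.6 [ 581.274 -141.621  145.944] [-7.284  3.043  5.731] head shift 0 0 0.96
```

Emit:
servo_tool([
  [-1,0.002,-0.0015,0,0,0,0],
  [-1,0.0035,-0.002,0,0,0,0],
  [-1,0.005,-0.0023,0,0,0,0],
  [-1,0.0065,-0.0025,0,0,0,0],
  [-1,0.008,-0.0027,0,0,0,0],
  [-1,0.0095,-0.0028,0,0,0,0],
  [-1,0.011,-0.003,0,0,0,0],
  [-1,0.0125,-0.003,0,0,0,0],
  [-1,0.0125,-0.003,0,0,0,0],
])

```text
clock: 18.77
eef_pos: [594.1, -141.6, 149.0]
tcp_rot: [-1.57, 0.001, -0.001]
contact_force: [-5.8, 3.8, 5.4]
opening: 0.247
```

```bash
python3 d.py
```

```text
18.775 [ 594.116 -141.63   148.978] [-5.758  3.752  5.415] head shift 0 0 0.99
```

Emit:
servo_tool([
  [-1,0.002,-0.001,0,0,0,0],
  [-1,0.0035,-0.001,0,0,0,0],
  [-1,0.005,-0.001,0,0,0,0],
  [-1,0.0065,-0.001,0,0,0,0],
  [-1,0.008,-0.001,0,0,0,0],
  [-1,0.0095,-0.001,0,0,0,0],
  [-1,0.011,-0.001,0,0,0,0],
  [-1,0.0125,-0.001,0,0,0,0],
  [-1,0.0125,-0.001,0,0,0,0],
])

```text
clock: 19.95
eef_pos: [606.9, -141.7, 149.9]
tcp_rot: [-1.57, 0.0, -0.001]
contact_force: [-5.0, 3.0, 3.8]
opening: 0.243
```

```bash
python3 d.py
```

```text
19.95 [ 606.873 -141.683  149.945] [-5.019  2.996  3.785] head shift 0 0 0.98
```

q≈0.04. Continuing.

Emit:
servo_tool([
  [-1,0.002,0,0,0,0,0],
  [-1,0.0035,0.0002,0,0,0,0],
  [-1,0.005,0.0004,0,0,0,0],
  [-1,0.0065,0.0005,0,0,0,0],
  [-1,0.008,0.0006,0,0,0,0],
  [-1,0.0095,0.0008,0,0,0,0],
  [-1,0.011,0.001,0,0,0,0],
  [-1,0.0125,0.0012,0,0,0,0],
  [-1,0.0125,0.0012,0,0,0,0],
])

```text
clock: 21.12
eef_pos: [619.7, -141.8, 148.9]
tcp_rot: [-1.57, -0.001, -0.001]
contact_force: [-4.3, 3.3, 4.3]
opening: 0.246
```

```bash
python3 d.py
```

```text
21.125 [ 619.672 -141.764  148.93 ] [-4.349  3.278  4.257] head shift -14 15 0.97
```

The pin dropped at lever ≈0.15: its head shifted (−14,+15) px in the side view. I'll release the lever, rise and close the fingers.

Emit:
servo_tool([
  [0,0,0,0,0,0,0],
  [0,0,0,0,0,0,0],
  [0,0,0,0,0,0,0],
  [0,0,-0.03,0,0,0,0],
  [0,0,-0.07,0,0,0,0],
  [0,0,-0.12,0,0,0,0],
  [-1,0,-0.16,0,0,0,0],
  [-1,0,-0.16,0,0,0,0],
])

```text
clock: 22.18
eef_pos: [621.2, -142.7, 311.7]
tcp_rot: [-1.572, -0.007, -0.001]
contact_force: [1.1, 0.7, -0.1]
opening: 0.079
```

```bash
python3 d.py
python3 - <<'E'
from h import *
M=np.array([568.3,-17,159.]);T=Ro.from_euler("xyz",[-np.pi/2,-.44,0]).as_matrix();a=-T[:,1]
s=cv2.imread("pics/sideL.png");b=cv2.imread("pics/side5.png")
def prj(X):
    c=r.calibration("side");K=np.array([[c["fx"],0,c["cx"]],[0,c["fy"],c["cy"]],[0,0,1]])
    return cv2.projectPoints(np.array([X]),cv2.Rodrigues(np.array(c["R"]))[0],np.array(c["t"]),K,np.array(c["distortion"]))[0].ravel()
for h in(76,35,30,25,20,15,0):print(h,prj(M+a*(h+31))-prj(M+a*107))
print(rel(M+a*(150-34+30),T))
E
```

```text
22.175 [ 621.199 -142.669  311.714] [ 1.096  0.684 -0.093] head shift -14 15 0.97
76 [0. 0.]
35 [-8.239 11.56 ]
30 [-9.214 12.928]
25 [-10.182  14.287]
20 [-11.145  15.638]
15 [-12.101  16.98 ]
0 [-14.934  20.954]
(array([-0.114,  0.018,  0.125]), array([ 0.005, -0.003, -2.503]))
```

Emit:
servo_tool([
  [-1,-0.03,0,0.03,0,0,-0.6],
  [-1,-0.07,0,0.07,0,0,-1.3],
  [-1,-0.1,0,0.1,0,0,-2],
  [-1,-0.114,0.01,0.125,0,0,-2.5],
  [-1,-0.114,0.018,0.125,0,0,-2.5],
  [-1,-0.114,0.018,0.125,0,0,-2.5],
  [-1,-0.114,0.018,0.125,0,0,-2.5],
  [-1,-0.114,0.018,0.125,0,0,-2.5],
])

```text
clock: 23.22
eef_pos: [506.2, -17.6, 289.8]
tcp_rot: [-1.571, -0.436, -0.001]
contact_force: [0.5, -0.6, -0.3]
opening: -0.003
```

Run:
```python
from h import *
s=r.sense();print(s["clock"],s["eef_pos"],s["tcp_rot"],s["contact_force"],s["opening"])
M=np.array([568.3,-17,159.]);T=Ro.from_euler("xyz",s["tcp_rot"]).as_matrix();print(T.T@(M-s["eef_pos"]))
w=r.grab_frame("wrist")[:,:,::-1];sd=r.grab_frame("side")[:,:,::-1]
o=np.zeros((420,800,3),np.uint8);o[:,:560]=w;o[:,560:]=cv2.resize(sd[130:270,260:340],(240,420),interpolation=cv2.INTER_CUBIC)
cv2.imwrite("pics/c9.png",o)
```

```text
23.225 [506.223 -17.637 289.829] [-1.571 -0.436 -0.001] [ 0.546 -0.582 -0.348] -0.0031218368292559844
[  1.037 144.805   0.737]
```

View pics/c9.png

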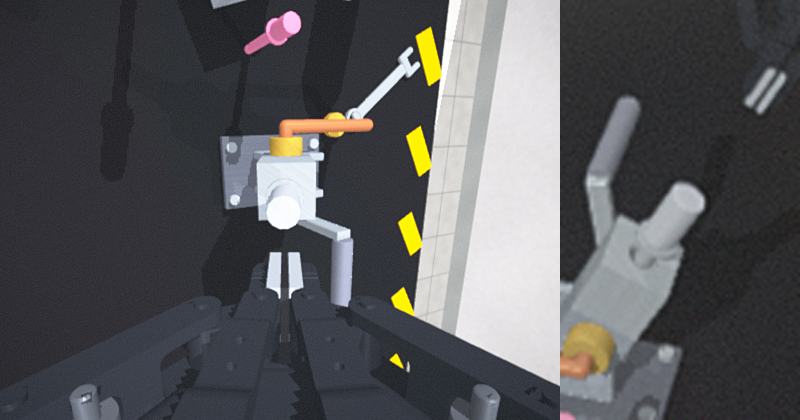

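The pin has dropped: its collar is about 20 mm above the guide, and the lever leans away. The shut fingers line up with the head's top (284,210). I'll advance on it.

Emit:
servo_tool([
  [-1,0.001,0.03,0,0,0,0],
  [-1,0.001,0.055,0,0,0,0],
  [-1,0.001,0.07,0,0,0,0],
  [-1,0.001,0.08,0,0,0,0],
  [-1,0.001,0.085,0,0,0,0],
  [-1,0.001,0.09,0,0,0,0],
  [-1,0.001,0.09,0,0,0,0],
])

```text
clock: 24.2
eef_pos: [544.3, -17.1, 208.6]
tcp_rot: [-1.571, -0.436, -0.001]
contact_force: [0.3, 0.4, 0.3]
opening: -0.004
```

Emit:
servo_tool([
  [-1,0,0.002,0,0,0,0],
  [-1,0,0.004,0,0,0,0],
  [-1,0,0.006,0,0,0,0],
  [-1,0,0.008,0,0,0,0],
  [-1,0,0.01,0,0,0,0],
  [-1,0,0.012,0,0,0,0],
  [-1,0,0.012,0,0,0,0],
])

```text
clock: 25.08
eef_pos: [549.2, -17.1, 197.5]
tcp_rot: [-1.571, -0.436, -0.001]
contact_force: [-0.3, 1.0, -0.5]
opening: 0.004
```

```bash
python3 d.py
```

```text
25.075 [549.248 -17.127 197.465] [-0.338  0.964 -0.467] head shift -14 15 0.89
```

Emit:
servo_tool([
  [-1,0,0.002,0,0,0,0],
  [-1,0,0.004,0,0,0,0],
  [-1,0,0.006,0,0,0,0],
  [-1,0,0.008,0,0,0,0],
  [-1,0,0.008,0,0,0,0],
])

```text
clock: 25.75
eef_pos: [552.6, -17.1, 190.2]
tcp_rot: [-1.571, -0.436, -0.001]
contact_force: [-1.1, -0.5, -0.2]
opening: 0.005
```

Emit:
servo_tool([
  [-1,0,0.002,0,0,0,0],
  [-1,0,0.004,0,0,0,0],
  [-1,0,0.006,0,0,0,0],
  [-1,0,0.006,0,0,0,0],
])

```text
clock: 26.25
eef_pos: [555.0, -17.1, 184.6]
tcp_rot: [-1.571, -0.436, -0.001]
contact_force: [-0.0, -0.5, 0.6]
opening: -0.001
```

```bash
python3 d.py
```

```text
26.25 [555.042 -17.122 184.602] [-0.026 -0.485  0.575] head shift -15 16 0.82
```

Emit:
servo_tool([
  [-1,0,0.002,0,0,0,0],
  [-1,0,0.004,0,0,0,0],
  [-1,0,0.006,0,0,0,0],
  [-1,0,0.006,0,0,0,0],
])

```text
clock: 26.8
eef_pos: [557.7, -17.1, 179.3]
tcp_rot: [-1.571, -0.436, -0.001]
contact_force: [-1.0, 0.6, -0.5]
opening: 0.0
```

```bash
python3 d.py
```

```text
26.8 [557.674 -17.132 179.277] [-1.02   0.619 -0.526] head shift -14 15 0.82
```

Run:
```python
from h import *
P=np.array([506.2,-17.6,289.8]);T=Ro.from_euler("xyz",[-1.571,-.436,0]).as_matrix()
o,d=ray("side",(327.7,166.5));X=o+d*(-17.6-o[1])/d[1];print(X,T.T@(X-P))
o,d=ray("side",(260+(690-560)/3,130+197/3));X=o+d*(-17-o[1])/d[1];print("headtop",X,T.T@(X-P),T.T@(X-np.array([568.3,-17,159])))
# wrist head top (284,210)
o,d=ray("wrist",(284,210),dict(eef_pos=P,tcp_rot=[-1.571,-.436,0]));o=T.T@(o-P);d=T.T@d
print([o+d*(y-o[1])/d[1] for y in(60,65,70,75)])
```

```text
[483.732 -17.6   315.044] [ -9.705 -32.372  -0.007]
headtop [532.836 -17.    224.881] [-3.272 70.094  0.614] [ -4.323 -74.695  -0.015]
[array([-0.737, 60.   ,  3.994]), array([-0.747, 65.   ,  2.691]), array([-0.756, 70.   ,  1.387]), array([-0.765, 75.   ,  0.083])]
```

Run:
```python
from h import *
w=r.grab_frame("wrist")[:,:,::-1];sd=cv2.imread("pics/sideL.png")
o=np.zeros((600,800,3),np.uint8);o[:,:400]=cv2.resize(w[150:360,210:350],(400,600),interpolation=cv2.INTER_CUBIC);o[:,400:]=cv2.resize(sd[120:270,240:340],(400,600),interpolation=cv2.INTER_CUBIC)
cv2.imwrite("pics/c10.png",o)
```

```text
(no output)
```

View pics/c10.png

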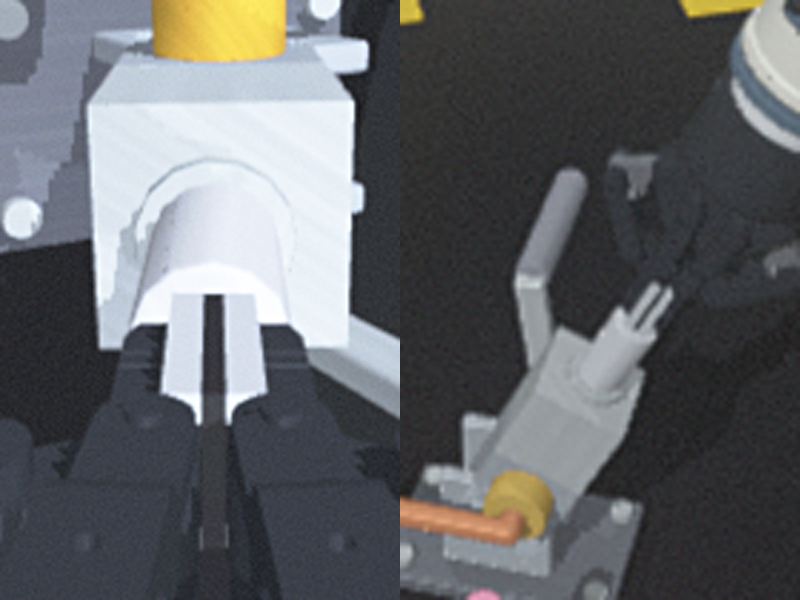

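The picture shows the collar apparently flush on the guide, with the fingertips on the head. I'll press slightly further to confirm a hard stop.

Emit:
servo_tool([
  [-1,0,0.001,0,0,0,0],
  [-1,0,0.002,0,0,0,0],
  [-1,0,0.002,0,0,0,0],
])

```text
clock: 27.28
eef_pos: [558.6, -17.1, 177.7]
tcp_rot: [-1.571, -0.436, -0.001]
contact_force: [0.3, 0.2, 0.0]
opening: -0.002
```

Emit:
servo_tool([
  [-1,0,0.001,0,0,0,0],
  [-1,0,0.002,0,0,0,0],
  [-1,0,0.002,0,0,0,0],
])

```text
clock: 27.65
eef_pos: [560.1, -17.1, 177.4]
tcp_rot: [-1.571, -0.438, -0.001]
contact_force: [-9.3, 0.2, 15.3]
opening: -0.002
```

Emit:
servo_tool([
  [-1,0,0.0007,0,0,0,0],
  [-1,0,0.0015,0,0,0,0],
  [-1,0,0.0015,0,0,0,0],
])

```text
clock: 28.02
eef_pos: [560.7, -17.1, 177.4]
tcp_rot: [-1.571, -0.44, -0.001]
contact_force: [-23.5, 1.5, 35.6]
opening: 0.002
```

Hard stop at about 42 N through the fingertips, so the pin is home. Backing off along the axis.

Emit:
servo_tool([
  [-1,0,-0.005,0,0,0,0],
  [-1,0,-0.03,0,0,0,0],
  [-1,0,-0.08,0,0,0,0],
  [-1,0,-0.13,0,0,0,0],
  [-1,0,-0.16,0,0,0,0],
  [-1,0,-0.16,0,0,0,0],
  [-1,0,-0.16,0,0,0,0],
])

```text
clock: 28.9
eef_pos: [492.2, -17.1, 318.6]
tcp_rot: [-1.571, -0.435, -0.001]
contact_force: [0.1, -0.2, -1.2]
opening: 0.001
```

Run:
```python
from h import *
s=r.sense();print(s["clock"],s["eef_pos"],s["contact_force"])
w=r.grab_frame("top")[:,:,::-1];sd=r.grab_frame("side")[:,:,::-1]
o=np.zeros((600,800,3),np.uint8);o[:,:400]=cv2.resize(sd[130:280,240:340],(400,600),interpolation=cv2.INTER_CUBIC);o[:300,400:]=cv2.resize(w[100:310,130:410],(400,300),interpolation=cv2.INTER_AREA)
o[300:,400:]=cv2.resize(sd,(400,300))
cv2.imwrite("pics/c11.png",o)
```

```text
28.9 [492.211 -17.073 318.588] [ 0.13  -0.227 -1.162]
```

View pics/c11.png

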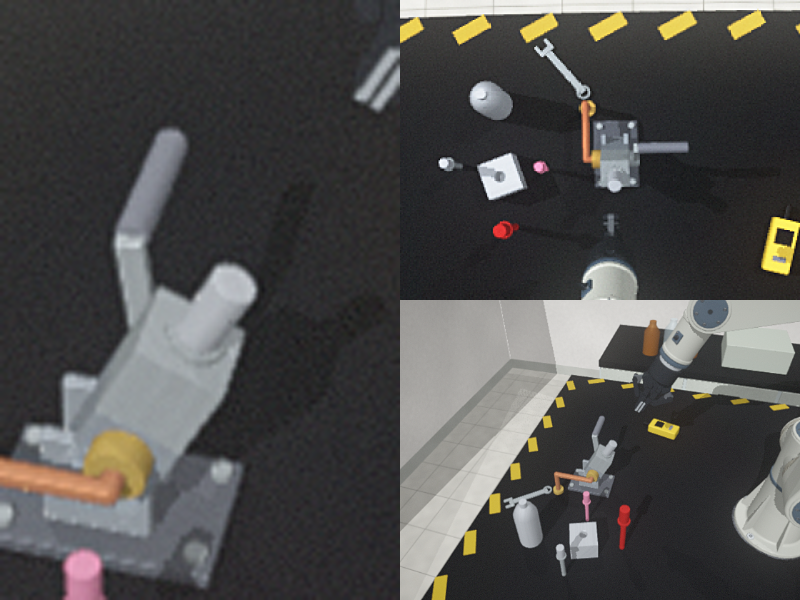

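The collar sits on the guide (crop (210,345)) with no shank showing. The lever leans away, released. The spanner, can, detector and decoys are where they were, and the arm is clear.

```bash
python3 -c "
from rig import r
print(r.sign_off())"
```

```text
the job is handed in; nothing more can be done
None
```

The valve is locked. I slid the pin into the guide, released it, and swung the lever slowly until the pin dropped, at about +0.15 rad. I then pushed the pin home with shut fingertips and handed the job in at about 29 s.

**Last checks:**
- The final push met a hard stop: about 42 N through the fingertips with hardly any further travel.
- The last pictures show the collar on the guide with no shank visible, and the lever and pin released.
- The spanner, can, detector and look-alike pins look unmoved, and the arm is clear with wrist force near 0.

**What disagreed or failed:**
- **Fingertip position:** the fingers really ended about 33 mm short of the reported TCP. They first passed over the lever bar without moving it, so I went lower. The pin's head was also gripped only near its top.
- **Drop and push readings:** my template tracker showed the drop, but it did not register the pin's last stretch going in. I confirmed that by picture and force instead.
- **Picture budget:** I viewed 14 pictures against the budget of 10.

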